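# Close and lock the chamber of the watch water-resistance tester

### The job

The watch is already inside the water-resistance tester: close its chamber for the test. With the fingertips, not with the hand or arm, press the sealing plug straight down by its centre knob until it is fully home, then push the cross handle round clockwise (seen from above) until it stops at the end of its slots, and move clear. Do not pull the plug up out of its slots, and leave the other things on the bench where they stand.

Things in the scene. Friction and masses are not known exactly. Their poses are not given: they have to be found in the camera images.
- tester: Watch pressure tester fixed to the bench: grey base plate 190 x 260 mm, 30 mm high, on it an upright clear chamber 108 mm across under an aluminium collar. A valve block with a gauge stands on the base at its +y side, 110 to 160 mm from the chamber axis, up to 141 mm high. Origin: on the chamber axis, at bench height; z up.
- rim (a point): Centre of the collar's rim, on the chamber axis, 160 mm above the bench. The collar is 116 mm across, with a 136 mm flange round it 110 to 122 mm high. Two L-shaped slots are cut through it, on the tester's -x and +x sides: each runs 22 mm down from the mouth at the rim, turns a square corner and runs 0.8 rad clockwise (seen from above) round the collar.
- seal_plug (a joint): How far the plug, carrying the cross handle, is pressed into the chamber, m. 0: pins in the mouths of the slots; starts at 0 to 0.006; 0.022: fully home on a hard stop, the only depth (to about 3 mm) where the handle can turn. An O-ring makes it stiff: 5 to 11 N of push moves it, and it stays where it is left. Negative: pulled up.
- cross_handle (a joint): How far the cross handle is turned, rad, clockwise seen from above: 0 to 0.05 in the straight part of the slots, 0.80 at the far end (a hard stop). Friction about 0.3 N m (3 to 4 N at a grip); it stays where it is left.
- hub_top (a point): Centre of the flat top of the black centre knob (48 mm across) on the chamber axis, the place to press. The knob's top is 40 mm above the axis of the spokes: about 198 mm above the bench while the plug is up, 176 mm when home.
- grip_a (a point): Centre of one of the cross handle's two black grips (tester's -x side at the start). Two opposite level steel pins 10 mm thick reach from the hub out through the slots; each ends in a round grip 16 mm thick, 64 to 112 mm from the chamber axis. This point: 88 mm from the axis, 158 mm above the bench while the plug is up, 136 mm when home. Below it is free space down to the base plate.
- grip_b (a point): The same point on the opposite grip (on the tester's +x side at the start). Either grip may be pushed.
- driver_stand: Bystander beside the tester: round stand (68 mm across) with five upright watch screwdrivers, 117 mm tall. Origin under its centre.
- loupe: Bystander in front of the tester: black eye loupe, 39 mm across, 30 mm tall. Origin under its centre.
- screwdriver: Bystander in front of the tester: small black screwdriver lying down, 130 mm long, 13 mm thick, along its x. Origin near its middle, at bench height.
- watch: Bystander: wristwatch on a white display stand 55 x 46 mm, 75 mm tall. Origin under its centre.
- parts_tray: Bystander: grey parts tray with compartments, 100 x 150 mm, 22 mm high. Origin under its centre.
- dust_dome: Bystander: clear dust cover with a knob, 90 mm across, 55 mm tall. Origin under its centre.
- oil_bottle: Bystander: small amber bottle with a black cap, 36 mm across, 75 mm tall. Origin under its centre.

How it is judged:
On the way, in this order (a step that is already met when the one before it is completed fails the run):
1. the plug is pressed home before the handle is turned more than part of the way (value of joint seal_plug above 0.0185 m and value of joint cross_handle below 0.5 rad), for 0.1 s.
2. the handle is pushed round to the end of the slots (value of joint cross_handle above 0.73 rad), for 0.2 s.
At the end, for the whole second after the job is handed in: The plug is down (at least 17.5 of its 22 mm), the cross handle is turned to within 0.07 rad (6 mm at the grips) of the end of its slots and at rest, and the robot is clear (value of joint seal_plug above 0.0175 m and value of joint cross_handle above 0.73 rad and velocity of joint cross_handle between -0.05 and 0.05 rad/s); the robot touches nothing.
It fails at once if the plug is pulled up out of its slots (value of joint seal_plug below -0.006 m).
It fails at once if a bystander is moved by more than 25 mm, lifted or knocked over (distance of any of driver_stand, loupe, screwdriver, watch, parts_tray, dust_dome, oil_bottle from where it was at the start of the episode above 0.025 m or angle between any of driver_stand, loupe, watch, dust_dome, oil_bottle's own z axis and vertical above 0.5 rad).
It fails at once if the arm or the gripper's body leans on the tester (contact force between the arm and tester above 5 N).
It also fails if it takes over 42 s, if anything falls off the work surface, if the arm or the gripper's body presses on something with over 40 N, if the wrist force passes 120 N, or if a joint passes its speed limit or range.

### The arm

A 7-joint arm with a two-finger parallel gripper is mounted at the origin on the work surface. World frame = base frame: x ahead of the robot, y to its left, z up, the work surface at z = 0. Lengths are in m, angles in rad, forces in N, time in s.
With the tool pointing down it reaches from about 0.425 to 0.825 m from the base axis. Payload 3.6 kg.
Tool frame: the origin (TCP) lies midway between the tips of the shut fingers; the grasp point (between the pads) lies 19 mm behind it; z points along the fingers, y is the line along which they close (so a half turn about z gives the same grasp; the last joint's range is limited). The gripper opens to 93 mm and grips with 3 to 60 N. Pads are 15 mm wide; open, the fingers measure 128 mm over their backs; the gripper's body (75 mm by 188 mm) begins 65 mm behind the grasp point.
Start: joints at [1.258, 0.615, -0.013, 1.423, 0.008, 1.103, -0.04], TCP at [0.183, -0.624, 0.219] pointing down, gripper open.
Joint ranges: [-3.12, 3.12], [-0.3, 2.06], [-1.34, 1.32], [0.26, 2.42], [-1.36, 4.5], [0.01, 1.98], [-2.84, 2.84]. Speed limits (rad/s): [2.79, 2.79, 3.14, 3.14, 3.14, 3.14, 3.14].

### API

Orientations are given as a rotation vector (axis times angle).
In Python, from cell import bot, cams gives the robot as it stands.
- The arm moves only by the shell command python3 -m pendant 'ROWS' [FORCE]. ROWS is JSON, a list of rows, each an object with "offset": the shift along the world's x, y, z in cm, a list of three; "rotation": the turn, a rotation vector about the world's x, y, z in rad, a list of three; "fingers": the opening, from -1 (shut) to 1 (fully open), so that 0 is half open. In form: [{"offset": [x, y, z], "rotation": [wx, wy, wz], "fingers": fingers}, ...]. A call has 1 to 12 rows; each row is the pose to reach, as a shift and turn from the pose commanded when the call began; what a row does not reach only later rows make up. A row lasts 1/10 s, in which the tool goes at most 50 mm and 8.59 degrees, less where a joint would pass 70% of its speed; a pose out of reach is approached as far as the arm can. A call with a gripper value outside its range is refused whole. The fingers move at their own pace and stop on an object; FORCE is the grip in N (left out, the last holds). Time passes only in rows, so rows that repeat a pose let the fingers close. It gives the time, the measured TCP pose, the force, the opening and the grip force at its end, in the units of the state.
- bot.get_obs(): the state, without advancing time (a new reading comes with each control period).
- cams.get_image(name): name is "side" or "top"; returns a dict with "frame" (420x560x3 uint8, blue, green, red), "z_map" (420x560 float32, m along the optical axis (not along the pixel's ray), 0 where there is no reading), "fx", "fy", "cx", "cy" (pixels), "k1" (the pictures are not rectified: a ray, as slopes to the right and down, at radius r is drawn at 1 + k1 r^2 times it, then the intrinsics apply), "position" and "orientation" of the camera in the world. Camera axes: x right, y up, looking along -z (the intrinsics and any distortion apply to the point x, -y, -z); pixel columns grow to the right and rows downward; lengths in m; the calibration is good to about 2 mm. A picture is of the moment at which its call begins.
- bot.close_job(): hands the job in; it is judged then, once.
The state is a dict: "time": time; "joint_pos": joint angles; "qd": joint speeds; "effort": joint torques, N m; "eef_pos": TCP position; "tcp_rot": TCP orientation; "contact_force": force on the tool from outside, world axes, zero at the start; "ft_torque": the same for the moment, N m; "gripper_width": opening from 0.0 (shut) to 1.0 (fully open); "finger_force": force on a finger pad.
Only numpy, scipy, OpenCV 4.12 (cv2) and the standard library are available. Lean on these libraries where they do the work, as an engineer would, in place of code of your own. Each camera call takes 0.05 s, during which the arm holds its last target. There are 200 camera calls.

## Working session

There is one attempt and no reset: what is moved stays moved. The work goes in short steps, Python scripts to look and compute and a shell command to move; the robot and the scene stay as the last step left them, time stands still between calls to the robot, and variables do not carry over. Pictures are saved under pics/ and viewed, at most 10 in all, crops included, and the job is handed in when it is done.

```bash
mkdir -p pics
cat > h.py <<'E'
import numpy as np, cv2
from scipy.spatial.transform import Rotation as R
from cell import bot, cams
def rot(o):
    o=np.array(o,float)
    return o if o.shape==(3,3) else (R.from_rotvec(o).as_matrix() if o.size==3 else R.from_quat(o).as_matrix())
def rays(im,uv):
    K=np.array([[im['fx'],0,im['cx']],[0,im['fy'],im['cy']],[0,0,1.]])
    s=cv2.undistortPoints(np.array(uv,float).reshape(-1,1,2),K,np.array([im['k1'],0,0,0,0.])).reshape(-1,2)
    d=np.c_[s[:,0],-s[:,1],-np.ones(len(s))]
    return np.array(im['position']),d@rot(im['orientation']).T
def plane(im,uv,z):
    p,d=rays(im,uv); return p+d*((z-p[2])/d[:,2])[:,None]
def depthpts(im,uv):
    uv=np.array(uv); p,d=rays(im,uv); return p+d*im['z_map'][uv[:,1].astype(int),uv[:,0].astype(int)][:,None]
E
python3 - <<'E'
from h import *
for n in ('top','side'):
    im=cams.get_image(n); cv2.imwrite(f'pics/{n}0.png',im['frame'])
    print(n,{k:im[k] for k in im if k not in('frame','z_map')})
print(bot.get_obs())
E
```

```text
top {'fx': 432.2995166853001, 'fy': 432.2995166853001, 'cx': 278.56605770836694, 'cy': 207.00061753874115, 'k1': -0.021237998586669336, 'position': array([0.35479299, 0.00471636, 1.26548478]), 'orientation': array([ 0.11770647, -0.16833538, -1.55106918])}
side {'fx': 493.1178793529298, 'fy': 493.1178793529298, 'cx': 279.48785273630796, 'cy': 206.05250909901434, 'k1': 0.018366240113534875, 'position': array([0.31084383, 0.83347734, 1.07450785]), 'orientation': array([ 0.16321834, -1.06495537, -2.66887712])}
{'time': 0.1, 'joint_pos': array([ 1.25853318,  0.61579997, -0.01259946,  1.42468073,  0.00810191,
        1.10337444, -0.04039065]), 'qd': array([ 0.00117878, -0.00250435,  0.00161572, -0.00468074,  0.00066863,
       -0.00016999, -0.00286159]), 'effort': array([ 6.26889359e-04, -4.60040581e+01,  2.10119239e-01, -1.66243386e+01,
       -6.11171848e-02,  1.69449078e-02,  1.01000596e-04]), 'eef_pos': array([ 0.18303981, -0.62298927,  0.21763086]), 'tcp_rot': array([-3.10740346e+00, -4.47134225e-01,  5.51407613e-04]), 'contact_force': array([ 0.39710366, -0.77982553, -0.69034314]), 'ft_torque': array([-0.04497564, -0.02696353,  0.03366389]), 'finger_force': 0.0, 'gripper_width': 1.0010821324027386}
```

View pics/top0.png

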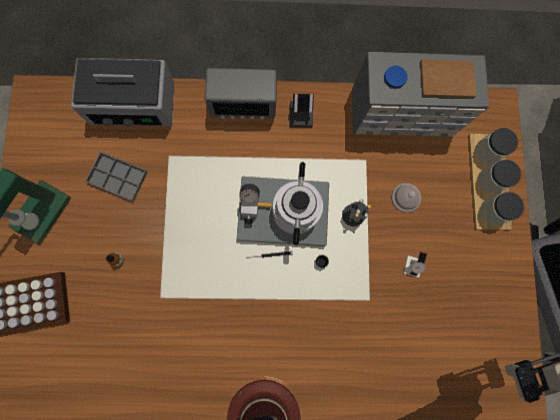

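View pics/side0.png

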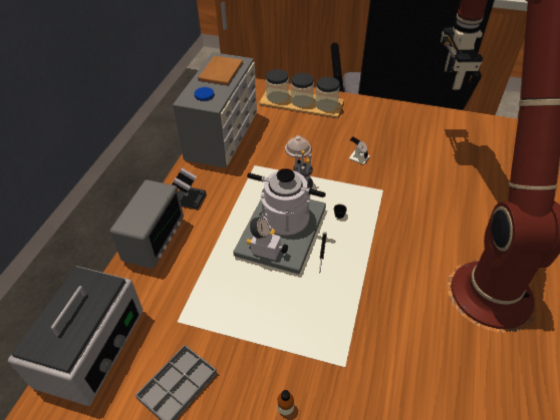

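The top view shows the knob at about (300,201), with grips at (302,170) on the far side and (296,235) on the near side. The driver stand is at (354,214) and the valve block at (249,205). In the side view the knob is at (286,175) and the grips at (257,178) and (316,192). Next I'll measure these.

Run:
```python
from h import *
def blobs(im,roi,thr=45):
    x0,y0,x1,y1=roi; g=im['frame'][y0:y1,x0:x1].max(2)
    n,l,s,c=cv2.connectedComponentsWithStats((g<thr).astype(np.uint8))
    return [(c[i]+[x0,y0],s[i]) for i in range(1,n) if s[i][4]>12], l
t=cams.get_image('top'); s=cams.get_image('side')
for n,im,roi in(('top',t,(270,155,335,250)),('side',s,(240,160,335,205))):
    b,l=blobs(im,roi)
    for c,st in b:
        i=np.round(c).astype(int)
        print(n,c.round(1),st,'depth',depthpts(im,[i]).round(4)[0],'z.198',plane(im,[c],.198)[0].round(4),'z.158',plane(im,[c],.158)[0].round(4))
    x0,y0,x1,y1=roi
    cv2.imwrite(f'pics/{n}c.png',cv2.resize(im['frame'][y0:y1,x0:x1],None,fx=6,fy=6,interpolation=cv2.INTER_NEAREST))
# depth cloud of the plug region
v,u=np.mgrid[155:250,260:345]; uv=np.c_[u.ravel(),v.ravel()]
P=depthpts(t,uv); 
for lo,hi in((.185,.21),(.155,.163),(.02,.036)):
    m=(P[:,2]>lo)&(P[:,2]<hi); Q=P[m]; print(lo,hi,m.sum(),Q.mean(0).round(4),Q.min(0).round(4),Q.max(0).round(4)) if m.any() else None
# base plate rectangle
v,u=np.mgrid[165:260,225:340]; P=depthpts(t,np.c_[u.ravel(),v.ravel()]); Q=P[(abs(P[:,2]-.03)<.006)]
print('base',cv2.minAreaRect(Q[:,:2].astype(np.float32)))
```

```text
top [301.6 169.6] [29  8  6 14 58] depth [ 0.6574 -0.09    0.1692] z.198 [ 0.6506 -0.0865  0.198 ] z.158 [ 0.6617 -0.0899  0.158 ]
top [299.7 200.4] [ 21  37  18  17 203] depth [ 0.5708 -0.0825  0.1993] z.198 [ 0.57   -0.0819  0.198 ] z.158 [ 0.5781 -0.0852  0.158 ]
top [296.  236.3] [ 22  73   8  17 103] depth [ 0.4837 -0.0754  0.1635] z.198 [ 0.4788 -0.0728  0.198 ] z.158 [ 0.4835 -0.0757  0.158 ]
side [285.2 175.2] [ 37   9  17  13 176] depth [ 0.5715 -0.0801  0.1937] z.198 [ 0.5695 -0.075   0.198 ] z.158 [ 0.5813 -0.1165  0.158 ]
side [253.9 176.6] [ 8 14 13  6 45] depth [ 0.6599 -0.0837  0.1606] z.198 [ 0.6462 -0.0475  0.198 ] z.158 [ 0.6616 -0.0877  0.158 ]
side [313.8 189.3] [68 19 17 18 94] depth [ 5.247e-01 -2.446e-01 -2.000e-04] z.198 [ 0.4855 -0.0445  0.198 ] z.158 [ 0.4935 -0.0846  0.158 ]
0.185 0.21 276 [ 0.5706 -0.0822  0.1975] [ 0.5482 -0.106   0.1915] [ 0.5952 -0.0598  0.203 ]
0.155 0.163 606 [ 0.5717 -0.0812  0.1598] [ 0.4631 -0.1385  0.1551] [ 0.683  -0.0255  0.163 ]
0.02 0.036 2111 [ 0.5617 -0.0705  0.03  ] [ 0.475  -0.1798  0.0219] [0.6709 0.0217 0.036 ]
base ((0.5538062453269958, -0.04983484745025635), (0.26644301414489746, 0.22909975051879883), 87.16221618652344)
```

View pics/topc.png

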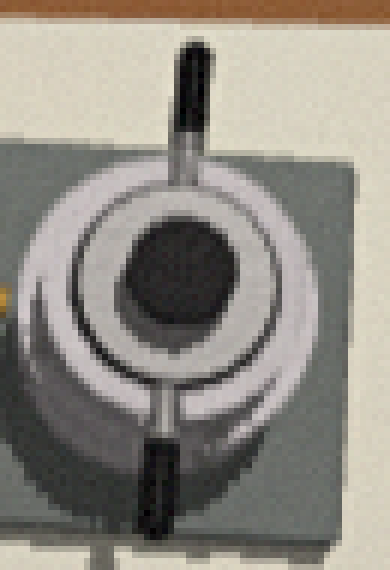

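The knob measures (0.571, -0.082, 0.198). The near grip is at (0.4835, -0.0757) and the far one at (0.660, -0.089), so they are 177 mm apart as they should be. I'll move above the knob with the fingers shut.

```bash
python3 -m pendant '[{"offset":[0,0,3],"rotation":[0,0,0],"fingers":-1},{"offset":[2,3,5],"rotation":[0,0,-0.04],"fingers":-1},{"offset":[4.5,6.5,5],"rotation":[0,0,-0.08],"fingers":-1},{"offset":[7,10,5],"rotation":[0,0,-0.12],"fingers":-1},{"offset":[9.5,13.5,5],"rotation":[0,0,-0.16],"fingers":-1},{"offset":[12,17,5],"rotation":[0,0,-0.2],"fingers":-1},{"offset":[14.5,20.5,5],"rotation":[0,0,-0.24],"fingers":-1},{"offset":[17,24,5],"rotation":[0,0,-0.28],"fingers":-1},{"offset":[19.5,27.5,5],"rotation":[0,0,-0.32],"fingers":-1},{"offset":[22,31,5],"rotation":[0,0,-0.36],"fingers":-1},{"offset":[24.5,34.5,5],"rotation":[0,0,-0.36],"fingers":-1},{"offset":[24.5,34.5,5],"rotation":[0,0,-0.36],"fingers":-1}]' 20
```

```text
time: 1.4
eef_pos: [0.4327, -0.2713, 0.2686]
tcp_rot: [-3.136, 0.096, -0.004]
contact_force: [-0.3, 0.5, -0.7]
gripper_width: 0.027
finger_force: 0.0
```

```bash
python3 -m pendant '[{"offset":[2.5,3.5,0],"rotation":[0,0,0],"fingers":-1},{"offset":[5,7,0],"rotation":[0,0,0],"fingers":-1},{"offset":[7.5,10.5,0],"rotation":[0,0,0],"fingers":-1},{"offset":[10,14,0],"rotation":[0,0,0],"fingers":-1},{"offset":[12.5,17,0],"rotation":[0,0,0],"fingers":-1},{"offset":[14,19,-2],"rotation":[0,0,0],"fingers":-1},{"offset":[14,19,-4],"rotation":[0,0,0],"fingers":-1},{"offset":[14,19,-4],"rotation":[0,0,0],"fingers":-1},{"offset":[14,19,-4],"rotation":[0,0,0],"fingers":-1},{"offset":[14,19,-4],"rotation":[0,0,0],"fingers":-1}]'
python3 - <<'E'
from h import *
t=cams.get_image('top')
cv2.imwrite('pics/top1.png',cv2.resize(t['frame'][130:270,220:380],None,fx=4,fy=4))
s=cams.get_image('side')
cv2.imwrite('pics/side1.png',cv2.resize(s['frame'][80:230,190:370],None,fx=4,fy=4))
o=bot.get_obs();print(o['eef_pos'],o['tcp_rot'],o['joint_pos'])
E
```

```text
time: 2.4
eef_pos: [0.5686, -0.0901, 0.2298]
tcp_rot: [3.139, -0.12, 0.003]
contact_force: [0.0, -0.6, 0.1]
gripper_width: 0.003
finger_force: 0.0
[ 0.56861465 -0.08968139  0.22993603] [ 3.13882651 -0.11906056  0.0036582 ] [ 0.16274842  0.48629985 -0.06876832  1.63149701  0.03805148  1.02273682
 -1.56444833]
```

View pics/side1.png

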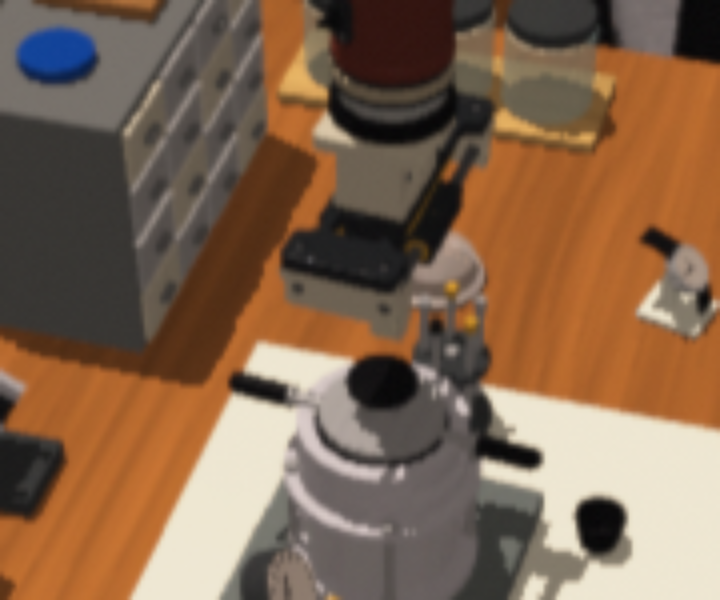

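The side view shows the shut fingers just above and slightly behind the knob, which is at about (382,382) in the crop. I'll correct by +2 mm in x and +7 mm in y, then press.

```bash
python3 -m pendant '[{"offset":[0.2,0.7,0],"rotation":[0,0,0],"fingers":-1},{"offset":[0.2,0.7,-1],"rotation":[0,0,0],"fingers":-1},{"offset":[0.2,0.7,-2],"rotation":[0,0,0],"fingers":-1},{"offset":[0.2,0.7,-2.7],"rotation":[0,0,0],"fingers":-1},{"offset":[0.2,0.7,-3.2],"rotation":[0,0,0],"fingers":-1},{"offset":[0.2,0.7,-3.6],"rotation":[0,0,0],"fingers":-1},{"offset":[0.2,0.7,-4],"rotation":[0,0,0],"fingers":-1},{"offset":[0.2,0.7,-4.4],"rotation":[0,0,0],"fingers":-1},{"offset":[0.2,0.7,-4.4],"rotation":[0,0,0],"fingers":-1}]'
```

```text
time: 3.4
eef_pos: [0.5694, -0.0816, 0.1848]
tcp_rot: [-3.139, 0.117, 0.003]
contact_force: [-3.0, 0.7, 3.8]
gripper_width: 0.006
finger_force: 2.2
```

```bash
python3 -m pendant '[{"offset":[0,0,-0.3],"rotation":[0,0,0],"fingers":-1},{"offset":[0,0,-0.6],"rotation":[0,0,0],"fingers":-1},{"offset":[0,0,-0.9],"rotation":[0,0,0],"fingers":-1},{"offset":[0,0,-1.1],"rotation":[0,0,0],"fingers":-1},{"offset":[0,0,-1.3],"rotation":[0,0,0],"fingers":-1},{"offset":[0,0,-1.3],"rotation":[0,0,0],"fingers":-1},{"offset":[0,0,-1.3],"rotation":[0,0,0],"fingers":-1}]'
```

```text
time: 4.1
eef_pos: [0.5696, -0.0816, 0.1761]
tcp_rot: [3.139, -0.117, 0.0]
contact_force: [-9.3, 1.3, 24.5]
gripper_width: 0.004
finger_force: 12.2
```

The plug is home: z has stopped at 0.176 with 24 N on it. I'll lift, then go round to the -y side of the near grip.

```bash
python3 -m pendant '[{"offset":[0,0,2],"rotation":[0,0,0],"fingers":-1},{"offset":[0,0,4],"rotation":[0,0,0],"fingers":-1},{"offset":[-3,-1.2,4],"rotation":[0,0,0],"fingers":-1},{"offset":[-6,-2.5,4],"rotation":[0,0,0],"fingers":-1},{"offset":[-9.7,-4,4],"rotation":[0,0,0],"fingers":-1},{"offset":[-9.7,-4,4],"rotation":[0,0,0],"fingers":-1},{"offset":[-9.7,-4,1],"rotation":[0,0,0],"fingers":-1},{"offset":[-9.7,-4,-2],"rotation":[0,0,0],"fingers":-1},{"offset":[-9.7,-4,-5.2],"rotation":[0,0,0],"fingers":-1},{"offset":[-9.7,-4,-5.2],"rotation":[0,0,0],"fingers":-1},{"offset":[-9.7,-4,-5.2],"rotation":[0,0,0],"fingers":-1}]'
python3 - <<'E'
from h import *
o=bot.get_obs();print(o['eef_pos'],o['tcp_rot'],o['joint_pos'],o['contact_force'])
s=cams.get_image('side')
cv2.imwrite('pics/side2.png',cv2.resize(s['frame'][100:260,190:370],None,fx=4,fy=3.7))
# TCP rows for handle angles, contact at r=.094, tool 25.5 mm behind
A=np.array([.5705,-.082])
for a in np.arange(0,.86,.1):
    f=3.066-a; p=A+.094*np.array([np.cos(f),np.sin(f)])-.0255*np.array([np.sin(f),-np.cos(f)]); print(round(a,2),((p-[.473,-.122])*100).round(1))
E
```

```text
time: 5.2
eef_pos: [0.4739, -0.1214, 0.1196]
tcp_rot: [-3.139, 0.116, 0.0]
contact_force: [1.1, 0.7, 0.6]
gripper_width: 0.007
finger_force: 0.0
[ 0.4738524  -0.12143569  0.11961358] [-3.13915721e+00  1.15902249e-01  4.27206413e-04] [ 0.24983897  0.50661933 -0.06267258  1.99480839  0.05036146  0.64192201
 -1.4899425 ] [1.08112776 0.70941871 0.60064142]
0.0 [0.2 2.2]
0.1 [0.  3.1]
0.2 [0.  4.1]
0.3 [0.1 5.1]
0.4 [0.2 6. ]
0.5 [0.5 7. ]
0.6 [0.8 7.9]
0.7 [1.3 8.8]
0.8 [1.8 9.6]
```

View pics/side2.png

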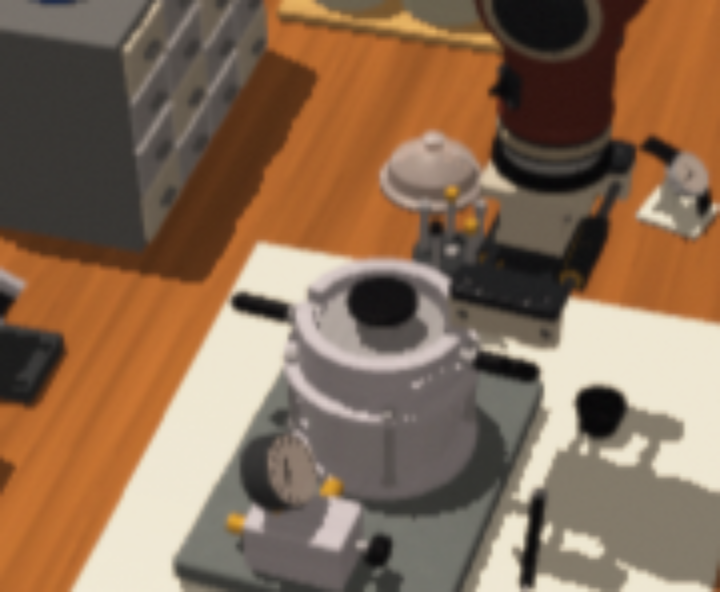

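The view shows the plug down, with the spokes at the bottom of the slots. The fingers are behind the near grip, which is at about (505,365). I'll push it round along the arc.

```bash
python3 -m pendant '[{"offset":[0.1,1.2,0],"rotation":[0,0,0],"fingers":-1},{"offset":[0.1,2.2,0],"rotation":[0,0,0],"fingers":-1},{"offset":[0,3.1,0],"rotation":[0,0,-0.1],"fingers":-1},{"offset":[0,4.1,0],"rotation":[0,0,-0.2],"fingers":-1},{"offset":[0.1,5.1,0],"rotation":[0,0,-0.3],"fingers":-1},{"offset":[0.2,6,0],"rotation":[0,0,-0.4],"fingers":-1},{"offset":[0.5,7,0],"rotation":[0,0,-0.5],"fingers":-1},{"offset":[0.5,7,0],"rotation":[0,0,-0.5],"fingers":-1}]'
```

```text
time: 6.05
eef_pos: [0.4793, -0.0499, 0.1206]
tcp_rot: [-3.014, 0.885, -0.004]
contact_force: [-0.0, -0.3, -0.2]
gripper_width: 0.005
finger_force: 0.0
```

Run:
```python
from h import *
s=cams.get_image('side')
cv2.imwrite('pics/side3.png',cv2.resize(s['frame'][100:260,190:370],None,fx=4,fy=3.7))
```

```text
(no output)
```

View pics/side3.png

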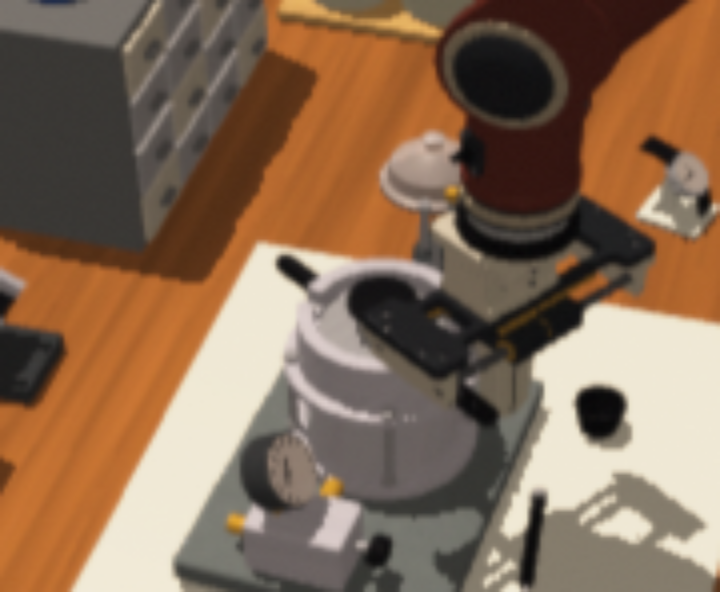

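The handle has turned: the grip is now at about (480,403) and the far grip has moved to (295,268). I'll continue to the stop.

```bash
python3 -m pendant '[{"offset":[0.3,0.9,0],"rotation":[0,0,-0.1],"fingers":-1},{"offset":[0.8,1.8,0],"rotation":[0,0,-0.2],"fingers":-1},{"offset":[1.3,2.6,0],"rotation":[0,0,-0.3],"fingers":-1},{"offset":[1.6,2.9,0],"rotation":[0,0,-0.3],"fingers":-1},{"offset":[1.6,2.9,0],"rotation":[0,0,-0.3],"fingers":-1},{"offset":[1.6,2.9,0],"rotation":[0,0,-0.3],"fingers":-1}]'
```

```text
time: 6.7
eef_pos: [0.4911, -0.0252, 0.1196]
tcp_rot: [2.843, -1.326, -0.007]
contact_force: [-5.0, -5.8, 4.0]
gripper_width: 0.006
finger_force: 3.7
```

```bash
python3 -m pendant '[{"offset":[0.2,0.2,0],"rotation":[0,0,0],"fingers":-1},{"offset":[0.4,0.3,0],"rotation":[0,0,0],"fingers":-1},{"offset":[0.5,0.4,0],"rotation":[0,0,0],"fingers":-1},{"offset":[0.5,0.4,0],"rotation":[0,0,0],"fingers":-1},{"offset":[0.5,0.4,0],"rotation":[0,0,0],"fingers":-1}]'
```

```text
time: 7.2
eef_pos: [0.4913, -0.0248, 0.1193]
tcp_rot: [2.834, -1.327, -0.018]
contact_force: [-12.1, -10.0, 9.7]
gripper_width: 0.005
finger_force: 8.4
```

It is against the hard stop: 15 N and no further motion. I'll back off along the arc tangent, then lift and move clear.

```bash
python3 -m pendant '[{"offset":[-1,-0.9,0],"rotation":[0,0,0],"fingers":-1},{"offset":[-2.5,-2.2,0],"rotation":[0,0,0],"fingers":-1},{"offset":[-3.8,-3.2,0],"rotation":[0,0,0],"fingers":-1},{"offset":[-3.8,-3.2,3],"rotation":[0,0,0],"fingers":-1},{"offset":[-3.8,-3.2,7],"rotation":[0,0,0],"fingers":-1},{"offset":[-3.8,-3.2,11],"rotation":[0,0,0],"fingers":-1},{"offset":[-3.8,-7,13],"rotation":[0,0,0],"fingers":-1},{"offset":[-3.8,-11,13],"rotation":[0,0,0],"fingers":-1},{"offset":[-3.8,-15,13],"rotation":[0,0,0],"fingers":-1},{"offset":[-3.8,-19,13],"rotation":[0,0,0],"fingers":-1},{"offset":[-3.8,-22,13],"rotation":[0,0,0],"fingers":-1},{"offset":[-3.8,-22,13],"rotation":[0,0,0],"fingers":-1}]'
python3 - <<'E'
from h import *
t=cams.get_image('top');s=cams.get_image('side')
cv2.imwrite('pics/end.png',np.hstack([cv2.resize(t['frame'][130:290,230:390],(400,400)),cv2.resize(s['frame'][110:270,190:350],(400,400))]))
for n,im,(x0,y0,x1,y1) in(('top',t,(270,155,335,250)),('side',s,(240,160,335,215))):
    k,l,st,c=cv2.connectedComponentsWithStats((im['frame'][y0:y1,x0:x1].max(2)<45).astype(np.uint8))
    for i in range(1,k):
        if st[i][4]>25: print(n,(c[i]+[x0,y0]).round(1),st[i][4],plane(im,[c[i]+[x0,y0]],.136)[0].round(4),plane(im,[c[i]+[x0,y0]],.176)[0].round(4))
E
```

```text
time: 8.4
eef_pos: [0.4603, -0.2435, 0.2499]
tcp_rot: [2.841, -1.337, 0.004]
contact_force: [-0.0, 0.0, -0.0]
gripper_width: 0.006
finger_force: 0.0
top [323.1 183.1] 60 [ 0.6314 -0.1499  0.136 ] [ 0.6216 -0.1445  0.176 ]
top [298.9 202.4] 135 [ 0.5769 -0.0847  0.136 ] [ 0.5691 -0.0816  0.176 ]
top [274.3 224.2] 67 [ 0.5172 -0.0199  0.136 ] [ 0.5114 -0.0191  0.176 ]
side [285.2 181.1] 179 [ 0.5812 -0.1163  0.136 ] [ 0.5697 -0.0759  0.176 ]
side [309.4 183.4] 33 [ 0.5149 -0.126   0.136 ] [ 0.5062 -0.0851  0.176 ]
side [298.8 210.5] 54 [ 0.5166 -0.0196  0.136 ] [0.5079 0.0168 0.176 ]
```

View pics/end.png

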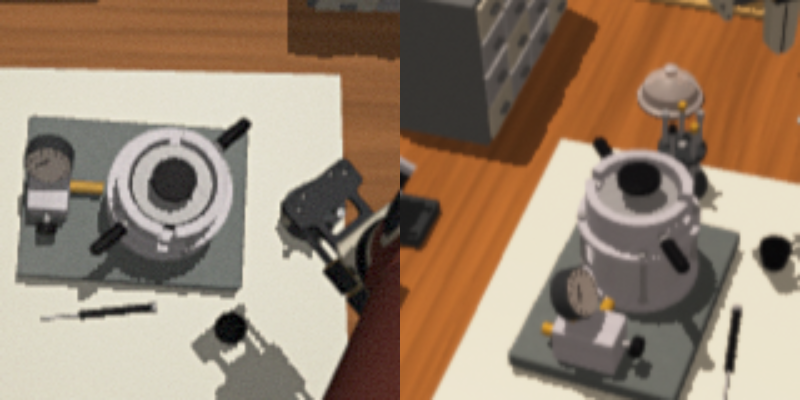

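The handle has turned about 0.78 rad plus its small starting offset, which puts it at the stop. The knob is at the home height, nothing on the bench has moved and the arm is clear, so I'll hand in.

```bash
python3 -c "
from cell import bot
print(bot.close_job())"
```

```text
the job is handed in; nothing more can be done
None
```

The plug is pressed fully home, the cross handle is turned clockwise to its end stop, the arm is clear, and the job is handed in (no verdict was returned).

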